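# Index the receiver slide of a short-path still to the amber flask

## Task

Change receivers on the short-path still: pull up the red locking knob of the receiver slide, move the carriage along by one hole so that the amber flask comes to stand under the still's drip tip, and let the locking pin drop fully home in that hole. Do not let go of the knob afterwards: finish with the fingers still holding it and the pin home, while I tighten the carriage clamp. Keep the flasks standing in their rings, and do not lean on the still or disturb the other things on the bench.

Things in the scene. Friction and masses are not known exactly. Their poses are not given: they have to be found in the camera images.
- receiver_slide: Fixed slide: base plate 172 x 420 mm, grey end blocks, two steel guide rods and, on its front (robot) side, a steel index bar (centre line x = -85 mm, 26 mm wide, top at z = 36 mm) with three holes. Origin: centre of the slide at bench level, midway between the rods; x to the back (to the still), y along the rods, to the left seen from the robot, z up. Place and turn (within 0.3 rad) vary.
- carriage (a joint): Position in m of the grey carriage (plate 95 x 200 mm, top at z = 50 mm, with a front tongue that bears the lock plunger) along the slide's +y: 0 at the middle hole, where it starts locked; +0.060 at the left, -0.060 at the right hole; end stops at +-0.090. About 2 N of friction; it carries three flasks in black rings 60 mm apart, together about 0.75 kg.
- plunger (a joint): Lift in m of the spring-loaded lock plunger, straight up: 0 = pin fully home, 0.012 = at its upper stop. The spring pushes down with 6 N at 0 and 12 N at the stop. The pin (10 mm, rounded tip) stands 9 mm deep in a 12 mm hole: the carriage is free above 0.009. Let down between holes, the pin rides on the bar at 0.009 and drops into the next hole it meets.
- knob (a point): Centre of the plunger's red knob, an upright cylinder 28 mm across, 24 mm high, free to be gripped from above; moves with carriage and plunger. Pin home: 86 mm above the bench; always 85 mm in front of the flask row, opposite the middle ring. Under it a 20 mm (at its foot 27 mm) housing down to the carriage tongue (50 mm wide), whose top lies 36 mm below this point with the pin home.
- drip_tip (a point): Lower end of the glass drip tip of the still, 147 mm above the bench, 9 mm above the flask mouths, on the slide's x = 0, y = 0. Fixed to the slide's frame.
- still: The fixed short-path still: mini hotplate with boiling flask 170 mm behind the flask row, still head and glass condenser that comes forward to the drip tip, and a support stand; up to 275 mm high. Same origin and axes as the receiver slide. Not to be leaned on.
- flask_amber: Amber round receiving flask with flat foot, 51 mm across and 88 mm high, neck 18 mm. Origin: centre of its underside. It stands in the left or the right ring of the carriage (60 mm from the middle ring), on the carriage plate; its neck is its axis z.
- flask_clear: Clear glass flask of the same shape, in the other outer ring of the carriage. Origin: centre of its underside.
- flask_middle: Clear glass flask of the same shape, in the middle ring, under the drip tip at the start. Origin: centre of its underside.
- hole_left (a point): Centre, at the bar's top, of the left hole of the index bar. The pin goes here for the carriage at +0.060.
- hole_middle (a point): Centre, at the bar's top, of the middle hole, where the pin starts.
- hole_right (a point): Centre, at the bar's top, of the right hole of the index bar. The pin goes here for the carriage at -0.060.
- stopper: Loose blue plastic stopper, 22 mm across, 31 mm high, standing on its narrow end on the bench in front of the left half of the slide. Bystander; origin under its centre.
- beaker: Loose small glass beaker, 48 mm across, 60 mm high, in front of the right half of the slide. Bystander; origin under its centre.
- wash_bottle: Loose white wash bottle with red cap and spout, 72 mm across, 185 mm high. Bystander; origin under its centre.
- conical_flask: Loose clear conical flask, 64 mm across, 105 mm high. Bystander; origin under its centre.
- reagent_bottle: Loose amber jar with blue cap, 70 mm across, 135 mm high. Bystander; origin under its centre.
- spatula: Loose thin steel laboratory spatula with a blue sleeve, lying flat on the bench, 163 mm long, 5 mm high. Bystander.
Mind the look-alikes: they are no part of the job. What is shaped like the flask_clear but purple is not meant.

How it is judged:
On the way, in this order (a step that is already met when the one before it is completed fails the run):
1. the plunger is pulled out of its hole, the carriage still at the middle hole (value of joint plunger above 0.0085 m and value of joint carriage between -0.01 and 0.01 m), for 0.1 s.
2. the amber flask stands under the drip tip with the pin home in the next hole (horizontal distance between flask_amber and drip_tip below 0.006 m and value of joint plunger below 0.002 m), for 0.2 s.
At the end, for the whole second after the job is handed in: The amber flask's axis is within 6 mm of the drip tip, the pin is home in its hole (plunger lifted less than 2 mm), the carriage is at rest, all three flasks stand upright (within 0.12 rad) in their rings, and the fingers still hold the knob (more than 1.5 N of contact) (all of step 2 and contact force between the fingers and plunger above 1.5 N and velocity of joint carriage between -0.005 and 0.005 m/s and angle between each of flask_amber, flask_clear, flask_middle's own z axis and vertical below 0.12 rad and z of each of flask_amber, flask_clear, flask_middle in the frame of receiver_slide below 0.055 m); the arm keeps its last pose, push and grip.
It fails at once if a flask is tipped or lifted out of its ring (angle between any of flask_amber, flask_clear, flask_middle's own z axis and vertical above 0.3 rad or z of any of flask_amber, flask_clear, flask_middle in the frame of receiver_slide above 0.064 m).
It fails at once if the robot presses on the still with more than 5 N (contact force between any of the fingers, the arm and still above 5 N).
It fails at once if a bystander on the bench is moved by more than 20 mm or tipped (distance of any of stopper, beaker, wash_bottle, conical_flask, reagent_bottle, spatula from where it was at the start of the episode above 0.02 m or angle between any of stopper, beaker, wash_bottle, conical_flask, reagent_bottle's own z axis and vertical above 0.3 rad).
It also fails if it takes over 34 s, if anything falls off the work surface, if the arm or the gripper's body presses on something with over 40 N, if the wrist force passes 120 N, or if a joint passes its speed limit or range.

## Robot

A 6-joint arm with a two-finger parallel gripper is mounted at the origin on the work surface. World frame = base frame: x ahead of the robot, y to its left, z up, the work surface at z = 0. Lengths are in m, angles in rad, forces in N, time in s.
With the tool pointing down it reaches from about 0.275 to 0.875 m from the base axis. Payload 12.5 kg.
Tool frame: the origin (TCP) lies at the very end of the fingers, on their centre line; the grasp point (between the pads) lies 19 mm behind it; z points along the fingers, y is the line along which they close (so a half turn about z gives the same grasp; the last joint's range is limited). The gripper opens to 85 mm and grips with 20 to 120 N. Pads are 22 mm wide; open, the fingers measure 114 mm over their backs; the gripper's body (76 mm by 85 mm) begins 54 mm behind the grasp point. The pads swing forward as they close: fully open they stand 13 mm farther back than shut.
Start: joints at [-1.337, 0.351, 1.652, -0, 1.139, -0.085], TCP at [0.172, -0.522, 0.231] pointing down, gripper open.
Joint ranges: [-2.75, 2.75], [-0.79, 2.1], [0.01, 2.65], [-1.57, 4.71], [0.07, 3.14], [-2.87, 2.87]. Speed limits (rad/s): [2.22, 2.22, 2.79, 3.14, 3.14, 3.14].

## Interface

Orientations are given as [roll, pitch, yaw] about the fixed x, y, z axes, in that order (R = Rz(yaw) Ry(pitch) Rx(roll)).
In Python, from bench import manip, optics gives the robot as it stands.
- The arm moves only by the tool carry_out, never from a script. Its arguments are lists of equal length, an entry for each row: "translation": the shift along the tool's x, y, z in m, a list of three; "yaw": the turn about the tool's z in degrees. In form: {"translation": [[tx, ty, tz], ...], "yaw": [yaw, ...]}. A call has 1 to 12 rows; each row is the pose to reach, as a shift and turn from the pose commanded when the call began, along the tool's axes at that moment; what a row does not reach only later rows make up. A row lasts 1/8 s, in which the tool goes at most 62.5 mm and 10.7 degrees, less where a joint would pass 70% of its speed; a pose out of reach is approached as far as the arm can. A call with a gripper value outside its range is refused whole. "fingers" is the opening in per cent of the stroke, from 0 (shut) to 100 (fully open), set as the call begins (left out, the last holds). The fingers move at their own pace and stop on an object; "grip_force" is the grip in N (left out, the last holds). Time passes only in rows, so rows that repeat a pose let the fingers close. It gives the time, the measured TCP pose, the force, the opening and the grip force at its end, in the units of the state.
- manip.sense(): the state, without advancing time (a new reading comes with each control period).
- optics.capture(name): name is "side" or "top"; returns the picture (384x512x3 uint8, blue, green, red); there is no depth.
- optics.camera_info(name): a dict with "camera_matrix" (3x3 intrinsics, pixels), "R" (3x3) and "t" (3): a world point X has camera coordinates R X + t. Camera axes: x right, y down, z forward; pixel columns grow to the right and rows downward; lengths in m; the calibration is good to about 2 mm. A picture is of the moment at which its call begins. camera_info takes no time and is no camera call.
- manip.job_done(): hands the job in; it is judged then, once.
The state is a dict: "clock": time; "joint_positions": joint angles; "dq": joint speeds; "effort": joint torques, N m; "position": TCP position; "ee_rot": TCP orientation; "contact_force": force on the tool from outside, world axes, zero at the start; "torque": the same for the moment, N m; "finger_gap": finger opening in m; "grasp_force": force on a finger pad.
Only numpy, scipy, OpenCV 4.12 (cv2) and the standard library are available. Lean on these libraries where they do the work, as an engineer would, in place of code of your own. Each camera call takes 0.05 s, during which the arm holds its last target. There are 200 camera calls.

## Working session

There is one attempt and no reset: what is moved stays moved. The work goes in short steps, Python scripts to look and compute and a tool call to move; the robot and the scene stay as the last step left them, time stands still between calls to the robot, and variables do not carry over. Pictures are saved under pics/ and viewed, at most 10 in all, crops included, and the job is handed in when it is done.

Besides the shell and the picture viewer there is one more tool, called after ">>>" as name([rows], argument=value, ...), one row to a line, values as JSON. carry_out: Moves the arm, as the interface text tells. Its arguments: {"type":"object","properties":{"translation":{"type":"array"},"yaw":{"type":"array"},"fingers":{"type":"number"},"grip_force":{"type":"number"}},"required":["translation","yaw"]}

```bash
mkdir -p pics; python3 - <<'E'
from bench import manip, optics
import cv2,json
for n in("side","top"):
    cv2.imwrite(f"pics/{n}0.png",optics.capture(n)); i=optics.camera_info(n); print(n,i)
print(manip.sense())
E
```

```text
side {'camera_matrix': array([[431.29885986,   0.        , 256.87618917],
       [  0.        , 431.29885986, 191.77127763],
       [  0.        ,   0.        ,   1.        ]]), 'R': array([[-0.72831041, -0.68515067, -0.01151121],
       [-0.38410339,  0.4220955 , -0.82115771],
       [ 0.56747558, -0.59363621, -0.57058524]]), 't': array([0.3458557 , 0.28000583, 1.2193619 ])}
top {'camera_matrix': array([[488.7872031 ,   0.        , 258.2087378 ],
       [  0.        , 488.7872031 , 192.57545744],
       [  0.        ,   0.        ,   1.        ]]), 'R': array([[-9.01278530e-04, -9.99942440e-01, -1.06913514e-02],
       [-9.87066560e-01,  2.60348657e-03, -1.60289823e-01],
       [ 1.60308431e-01,  1.04086097e-02, -9.87012091e-01]]), 't': array([-0.00376109,  0.53085021,  1.71305792])}
{'clock': 0.1, 'joint_positions': array([-1.33658585e+00,  3.51183766e-01,  1.65239851e+00,  9.28134293e-06,
        1.13913180e+00, -8.46176983e-02]), 'dq': array([ 0.00053902, -0.00295921,  0.00045138, -0.00107372,  0.00021106,
        0.00062575]), 'effort': array([ 1.57068069e-03, -5.06830502e+01, -2.91875839e+01, -7.96431686e-05,
        2.69335324e-03, -5.68684641e-06]), 'position': array([ 0.17234116, -0.52195886,  0.23079689]), 'ee_rot': array([-3.14047596e+00, -1.03174372e-04,  3.18824226e-01]), 'contact_force': array([ 0.43675022, -0.10849946, -0.39251026]), 'torque': array([-0.00633057, -0.01224764,  0.00764206]), 'grasp_force': 0.0, 'finger_gap': 0.08594067250721782}
```

View pics/side0.png

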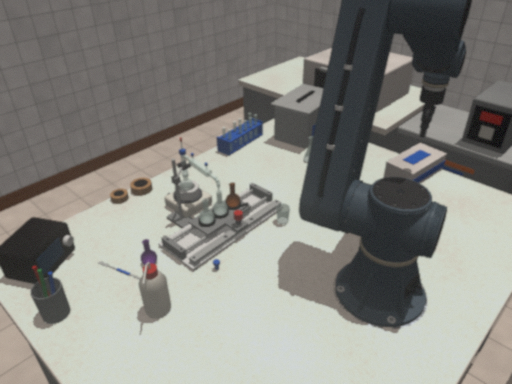

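View pics/top0.png

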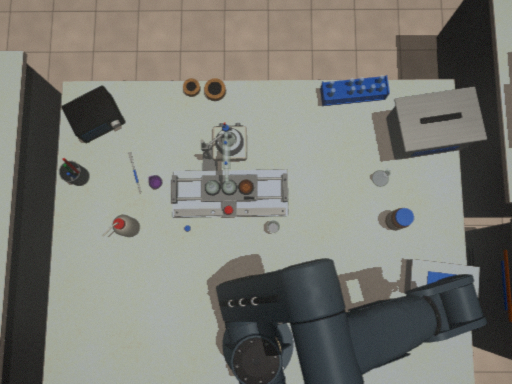

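The side picture shows the red knob at about (238,215), with the amber flask at (232,200) in the right ring and the clear ones at (207,217) and (220,207). In the top picture the knob is at (228,210) and the amber flask at (246,187), so the carriage has to go to +0.060, to the left.
Look-alikes for the knob: the wash bottle's red cap (side 151,270; top 119,225) and the red pen (top 66,162). For the flask: the purple one (side 149,255; top 155,182) and the amber jar with the blue cap (top 402,218). I choose the knob on the slide's front and check it in a crop.

```bash
python3 - <<'E'
import cv2,numpy as np
a=cv2.imread("pics/top0.png")[120:240,160:300]; b=cv2.imread("pics/side0.png")[140:280,140:300]
f=lambda i:cv2.resize(i,(400,int(i.shape[0]*400/i.shape[1])),interpolation=cv2.INTER_CUBIC)
a,b=f(a),f(b);h=max(len(a),len(b));o=np.zeros((h,800,3),np.uint8);o[:len(a),:400]=a;o[:len(b),400:]=b
cv2.imwrite("pics/crop0.png",o)
E
cat > h.py <<'E'
import cv2,numpy as np
from scipy.optimize import least_squares
from bench import manip,optics
I={n:optics.camera_info(n) for n in("side","top")}
def red(img,box):
    x0,y0,x1,y1=box; c=img[y0:y1,x0:x1].astype(int); b,g,r=c[...,0],c[...,1],c[...,2]
    m=((r>100)&(r>2.2*g)&(r>2.2*b)).astype(np.uint8)
    n,l,s,ce=cv2.connectedComponentsWithStats(m); k=1+np.argmax(s[1:,4])
    return ce[k]+[x0,y0],s[k]
def proj(n,X):
    i=I[n]; p=i["camera_matrix"]@(i["R"]@X+i["t"]); return p[:2]/p[2]
def plane(n,uv,z):
    i=I[n]; d=i["R"].T@np.linalg.solve(i["camera_matrix"],[*uv,1]); c=-i["R"].T@i["t"]
    return c+d*(z-c[2])/d[2]
def tri(us,ut):
    return least_squares(lambda X:np.r_[proj("side",X)-us,proj("top",X)-ut],[.5,0,.09])
E
python3 - <<'E'
from h import *
s=cv2.imread("pics/side0.png");t=cv2.imread("pics/top0.png")
us,a=red(s,(225,200,250,230));ut,b=red(t,(215,198,242,222));print(us,a,ut,b)
r=tri(us,ut);print(r.x,r.fun);print(plane("top",ut,.094),plane("side",us,.088))
E
```

```text
[237.88 212.56] [10 11  7  4 25] [228.27083333 209.47916667] [10  8  8  8 48]
[0.46335485 0.09866204 0.0945568 ] [ 0.01057895  0.00142642 -0.00753941 -0.00889822]
[0.46339456 0.09867588 0.094     ] [0.46963399 0.09283836 0.088     ]
```

View pics/crop0.png

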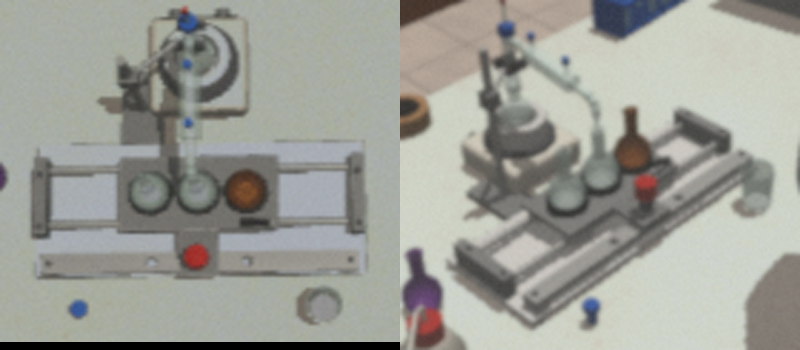

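The crop confirms it: the red knob is on the carriage tongue (top 228,210; side about 238,214). The free holes of the bar are at about (213,211) and (246.5,211) in the top picture, and the amber flask is in the right ring.

```bash
python3 - <<'E'
from h import *
s=cv2.imread("pics/side0.png");t=cv2.imread("pics/top0.png")
def blob(im,box):
    x0,y0,x1,y1=box;c=im[y0:y1,x0:x1].astype(int);m=(c[...,2]-np.maximum(c[...,0],c[...,1])>35)
    v,u=np.nonzero(m);return np.r_[u.mean()+x0,v.mean()+y0],m.sum(),(u.min()+x0,u.max()+x0,v.min()+y0,v.max()+y0)
us=blob(s,(231,206,246,224));ut=blob(t,(218,200,240,220));print(us,ut)
r=least_squares(lambda X:np.r_[proj("side",np.r_[X,.088])-us[0],proj("top",np.r_[X,.096])-ut[0]],[.46,.1]);print(r.x,r.fun)
print(plane("top",ut[0],.096),plane("side",us[0],.088))
# holes: dark/bright spots refined + end points of plate edges from the crop
c=lambda u,v:(160+u/2.857,120+v/2.857)
for n,p,q,z in(("holes",(151,261),(247,260),.036),("front",(35,276),(367,270),.03),("back",(38,149),(362,140),.006),("ringrow",(150,191),(246,190),.1)):
    A,B=plane("top",c(*p),z),plane("top",c(*q),z);d=A-B;print(n,A,B,np.linalg.norm(d),"yaw",np.arctan2(-d[0],d[1]))
# edge of front plate by gradient: fit line
g=cv2.cvtColor(t,cv2.COLOR_BGR2GRAY).astype(float);P=[]
for u in list(range(176,220))+list(range(238,285)):
    col=np.abs(np.diff(cv2.GaussianBlur(g,(3,3),0)[206:222,u]));w=np.clip(col-6,0,None)
    k=col[3:].argmax()+3;P.append((u,206+k+.5))
P=np.array(P)
vx,vy,x,y=cv2.fitLine(P.astype(np.float32),cv2.DIST_WELSCH,0,.01,.01).ravel()
A,B=[plane("top",(uu,y+(uu-x)*vy/vx),.03) for uu in(176,285)];d=A-B;print("line",vy/vx,"yaw",np.arctan2(-d[0],d[1]))
E
```

```text
(array([237.96296296, 212.75925926]), np.int64(54), (np.int64(234), np.int64(242), np.int64(210), np.int64(216))) (array([228.11290323, 209.48387097]), np.int64(62), (np.int64(224), np.int64(232), np.int64(206), np.int64(213)))
[0.4647689  0.09728683] [-0.00219441  1.05741061  0.52096533 -0.47207419]
[0.46312486 0.09907867 0.096     ] [0.46869412 0.09339458 0.088     ]
holes [0.46412226 0.15816448 0.036     ] [0.46511823 0.03758081 0.036     ] 0.12058778519400941 yaw 0.008259384683316384
front [0.44617288 0.30472091 0.03      ] [ 0.45287266 -0.11309335  0.03      ] 0.4178679705427544 yaw 0.01603393425972004
back [0.61421671 0.30985316 0.006     ] [ 0.62478989 -0.10969821  0.006     ] 0.41968457542418325 yaw 0.025195835930599646
ringrow [0.54216921 0.15392433 0.1       ] [0.54308225 0.03682619 0.1       ] 0.11710170860840183 yaw 0.0077970549243961485
line -0.012205751 yaw 0.010164981024631073
```

>>> carry_out([
  [0.043,-0.045,0],
  [0.086,-0.09,0],
  [0.129,-0.136,0],
  [0.172,-0.181,0],
  [0.215,-0.226,0],
  [0.258,-0.271,0],
  [0.3,-0.316,0],
  [0.343,-0.361,0],
  [0.386,-0.406,0],
  [0.429,-0.452,0],
  [0.472,-0.497,0],
  [0.472,-0.497,0],
], yaw=[0,2,4,6,8,10,12,14,16,17.4,17.4,17.4], fingers=75)

```text
clock: 1.6
position: [0.4655, 0.1007, 0.2308]
ee_rot: [-3.141, 0.0, 0.02]
contact_force: [-1.5, -0.5, -0.5]
finger_gap: 0.064
grasp_force: 0.0
```

>>> carry_out([
  [0,0,0.04],
  [0,0,0.08],
  [0,0,0.11],
  [0,0,0.11],
  [0,0,0.11],
], yaw=[0,0,0,0,0])

```text
clock: 2.22
position: [0.4653, 0.0972, 0.1224]
ee_rot: [-3.142, -0.001, 0.015]
contact_force: [0.4, -0.6, -0.0]
finger_gap: 0.0639
grasp_force: 0.0
```

```bash
python3 - <<'E'
from h import *
s=optics.capture("side");t=optics.capture("top")
f=lambda i:cv2.resize(i,(400,400),interpolation=cv2.INTER_CUBIC)
cv2.imwrite("pics/c1.png",np.hstack([f(s[145:245,190:290]),f(t[150:250,180:280])]))
q=manip.sense();print(q["position"],q["ee_rot"],q["contact_force"])
E
```

```text
[0.4655391  0.09746261 0.12262218] [-3.14142368e+00 -2.18794957e-03  1.48526561e-02] [-0.0941788   0.56901801 -0.22823644]
```

View pics/c1.png

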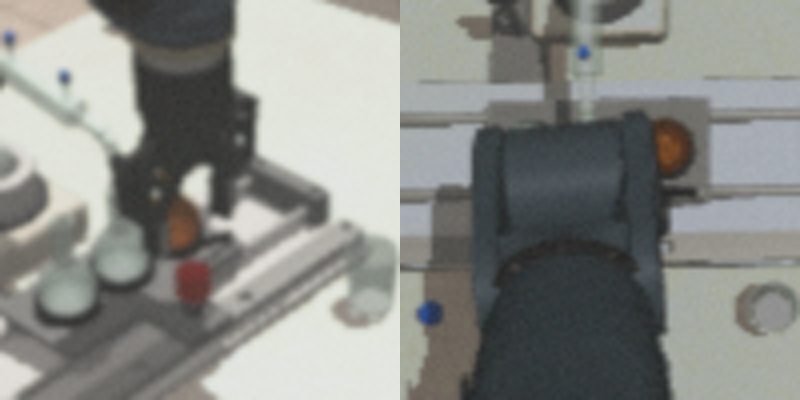

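The side crop shows the open fingers straddling the red knob (crop 192,280; image about 238,215), in line above it. The top view is covered by the arm. Descending and gripping.

>>> carry_out([
  [0,0,0.03],
  [0,0,0.056],
  [0,0,0.056],
  [0,0,0.056],
], yaw=[0,0,0,0])

```text
clock: 2.82
position: [0.4656, 0.0977, 0.0666]
ee_rot: [-3.141, -0.002, 0.015]
contact_force: [0.3, -0.1, 0.9]
finger_gap: 0.0642
grasp_force: 0.0
```

>>> carry_out([
  [0,0,0],
  [0,0,0],
  [0,0,0],
  [0,0,0],
  [0,0,0],
  [0,0,0],
  [0,0,0],
  [0,0,0],
], yaw=[0,0,0,0,0,0,0,0], fingers=0, grip_force=60)

```text
clock: 3.82
position: [0.4653, 0.098, 0.0662]
ee_rot: [-3.141, -0.001, 0.015]
contact_force: [-3.1, 4.1, 9.3]
finger_gap: 0.0263
grasp_force: 58.3
```

```bash
python3 - <<'E'
from h import *
s=optics.capture("side")
cv2.imwrite("pics/c2.png",cv2.resize(s[175:245,200:280],(640,560),interpolation=cv2.INTER_CUBIC))
q=manip.sense();print(q["position"],q["finger_gap"],q["contact_force"],q["torque"])
E
```

```text
[0.46523817 0.09797673 0.06619962] 0.02665081664333992 [-2.28012603  3.31282382  9.09609317] [ 0.5780831   0.38224312 -0.00469179]
```

View pics/c2.png

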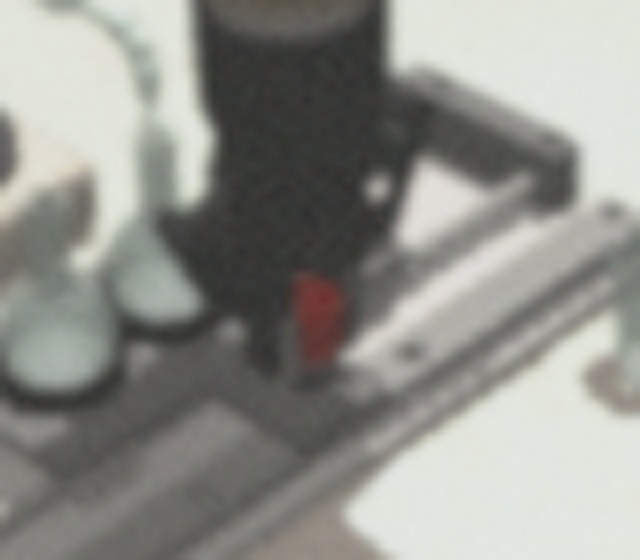

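The side crop shows the knob (image about 239,215) well centred between the pads. Lifting now.

>>> carry_out([
  [0,0,-0.004],
  [0,0,-0.008],
  [0,0,-0.0112],
  [0,0,-0.0112],
  [0,0,-0.0112],
  [0,0,-0.0112],
], yaw=[0,0,0,0,0,0])

```text
clock: 4.62
position: [0.4653, 0.0977, 0.0763]
ee_rot: [-3.141, -0.001, 0.015]
contact_force: [4.6, 2.0, -11.4]
finger_gap: 0.0264
grasp_force: 59.6
```

>>> carry_out([
  [0,-0.01,-0.0005],
  [0,-0.022,-0.0005],
  [0,-0.034,-0.0005],
  [0,-0.046,-0.0005],
  [0,-0.055,-0.0005],
  [0,-0.06,-0.0005],
  [0,-0.06,-0.0005],
  [0,-0.06,-0.0005],
], yaw=[0,0,0,0,0,0,0,0])

```text
clock: 5.62
position: [0.4646, 0.1578, 0.0768]
ee_rot: [-3.141, -0.002, 0.015]
contact_force: [6.5, 1.6, -11.7]
finger_gap: 0.0261
grasp_force: 60.0
```

>>> carry_out([
  [0,0,0.003],
  [0,0,0.006],
  [0,0,0.009],
  [0,0,0.0117],
  [0,0,0.0117],
  [0,0,0.0117],
], yaw=[0,0,0,0,0,0])

```text
clock: 6.38
position: [0.4645, 0.158, 0.0662]
ee_rot: [-3.141, -0.002, 0.015]
contact_force: [-0.3, 3.9, 6.8]
finger_gap: 0.0266
grasp_force: 62.3
```

```bash
python3 - <<'E'
from h import *
s=optics.capture("side");t=optics.capture("top")
f=lambda i:cv2.resize(i,(400,400),interpolation=cv2.INTER_CUBIC)
cv2.imwrite("pics/c3.png",np.hstack([f(s[155:255,180:280]),f(t[140:240,170:270])]))
q=manip.sense();print(q["position"],q["contact_force"],q["torque"],q["grasp_force"],q["finger_gap"])
E
```

```text
[0.46452347 0.15799822 0.06620825] [-0.68775186  2.83356036  7.16938572] [ 0.55415178  0.10089702 -0.01446752] 62.26958513259888 0.026168119987682665
```

View pics/c3.png

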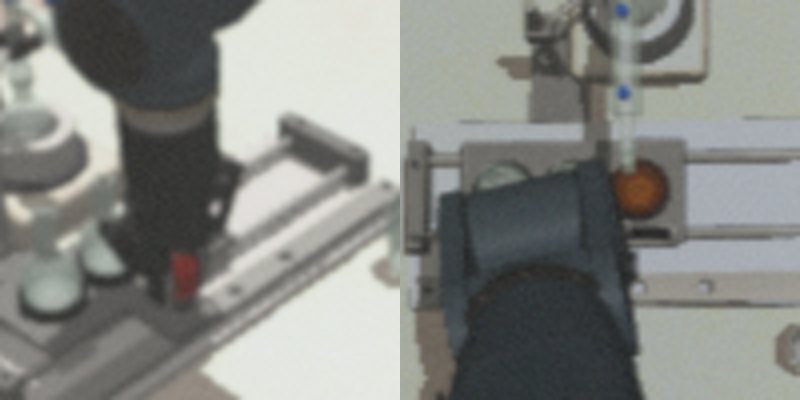

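The side crop shows the knob gripped and the carriage moved. In the top crop the amber flask (image about 230,187) is under the drip tip, and two holes are visible to the right of the tongue. I'll check that the pin is locked with a small sideways tug.

>>> carry_out([
  [0,-0.0025,0],
  [0,-0.0025,0],
  [0,-0.0025,0],
], yaw=[0,0,0])

```text
clock: 6.85
position: [0.4645, 0.1603, 0.0662]
ee_rot: [-3.141, -0.002, 0.015]
contact_force: [-0.5, 1.0, 7.4]
finger_gap: 0.0262
grasp_force: 61.9
```

>>> carry_out([
  [0,0.005,0],
  [0,0.005,0],
  [0,0.005,0],
], yaw=[0,0,0])

```text
clock: 7.22
position: [0.4646, 0.1573, 0.0663]
ee_rot: [-3.138, -0.002, 0.014]
contact_force: [-1.8, 21.6, 5.4]
finger_gap: 0.0264
grasp_force: 62.2
```

>>> carry_out([
  [0,-0.0025,0],
  [0,-0.0025,0],
  [0,-0.0025,0],
  [0,-0.0025,0],
], yaw=[0,0,0,0])

```text
clock: 7.72
position: [0.4646, 0.1581, 0.0662]
ee_rot: [-3.141, -0.002, 0.015]
contact_force: [-0.1, 3.4, 7.3]
finger_gap: 0.0267
grasp_force: 62.4
```

```bash
python3 - <<'E'
from h import *
def am(t,x0,x1):
    c=t[175:200,x0:x1].astype(int);m=(c[...,2]-c[...,0]>40);v,u=np.nonzero(m);return u.min()+x0,u.max()+x0,v.min()+175,v.max()+175,m.sum()
print(am(cv2.imread("pics/top0.png"),236,262),am(optics.capture("top"),215,250))
q=manip.sense();print(q["clock"],q["position"],q["contact_force"],q["grasp_force"])
E
```

```text
(np.int64(240), np.int64(250), np.int64(182), np.int64(192), np.int64(87)) (np.int64(224), np.int64(234), np.int64(182), np.int64(192), np.int64(86))
7.775 [0.46456156 0.15808182 0.06624514] [-1.07608729  4.36049927  7.26096106] 62.412189245224
```

>>> carry_out([
  [0,-0.001,0.0003],
  [0,-0.001,0.0003],
  [0,-0.001,0.0003],
  [0,-0.001,0.0003],
], yaw=[0,0,0,0])

```text
clock: 8.28
position: [0.4645, 0.1587, 0.0662]
ee_rot: [-3.141, -0.002, 0.015]
contact_force: [-2.1, 0.3, 12.3]
finger_gap: 0.0265
grasp_force: 63.0
```

```bash
python3 - <<'E'
from h import *
T=np.mean([optics.capture("top").astype(float) for _ in range(6)],0);t0=cv2.imread("pics/top0.png").astype(float)
def cen(t,cx):
    w=np.clip((t[...,2]-t[...,0])[178:197,cx-9:cx+10]-20,0,None);v,u=np.mgrid[178:197,cx-9:cx+10];return (w*u).sum()/w.sum(),(w*v).sum()/w.sum()
a,b=cen(t0,245),cen(T,229);print(a,b)
A,B=plane("top",a,.08),plane("top",b,.08);print(A,B,B-A)
# carriage right edge (plate, z=.05) rows 182-200
for n,t in(("0",t0),("1",T)):
    g=t[...].mean(2)[180:195].mean(0);print(n,np.round(g[236:265]).astype(int))
cv2.imwrite("pics/c4.png",cv2.resize(T[150:220,195:285].astype(np.uint8),(720,560),interpolation=cv2.INTER_CUBIC))
q=manip.sense();print(q["clock"],q["position"],q["contact_force"],q["grasp_force"])
E
```

```text
(np.float64(245.41622035195104), np.float64(186.59219586840092)) (np.float64(228.9632786602953), np.float64(187.05450083946792))
[0.54627642 0.0399639  0.08      ] [0.54478342 0.09795707 0.08      ] [-0.00149299  0.05799317  0.        ]
0 [ 91  99  92  77  69  65  65  68  68  68  68  68  67  67  65  69  78  94
 108 112 117 139 165 168 168 168 168 168 168]
1 [ 84 100 110 112 121 142 165 168 168 168 168 168 168 168 168 168 169 169
 168 169 169 169 169 169 169 169 169 169 169]
8.575 [0.46457805 0.15871022 0.06618086] [-2.10427569 -0.23986926 11.80871723] 62.9658579826355
```

View pics/c4.png

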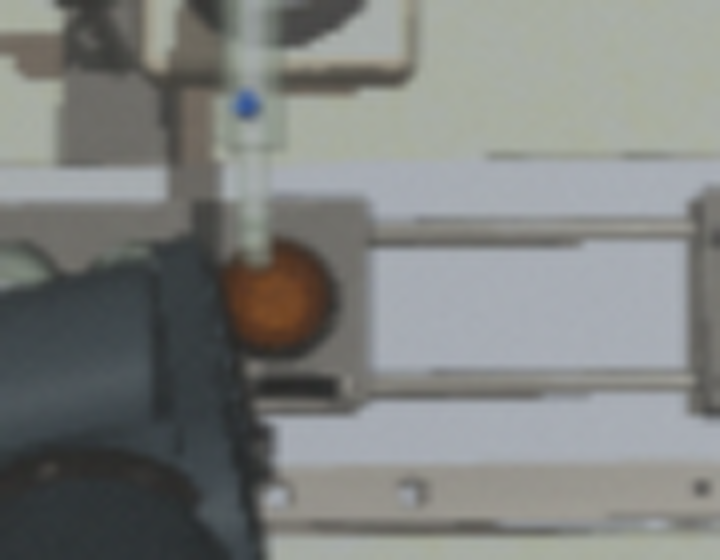

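The crop shows the amber flask (image about 229,187) under the drip tip, and the middle and right holes free at (230,211.5) and (246.5,211.5). The knob is over the left hole, at y of about 0.158. The sideways wall force and the height, the same as at the start, show the pin is home.

```bash
python3 -c "
from bench import manip
print(manip.job_done())"
```

```text
the job is handed in; nothing more can be done
None
```

I moved the carriage one hole to the left and handed the job in at about 8.6 s: by the cameras the amber flask stands under the drip tip, by height and a sideways tug the pin is home, and the fingers still hold the knob at about 60 N; the hand-in returned no verdict.

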